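Set the sprung support leg to its ring mark and cam-lock it

ROBOT

A 6-joint arm with a two-finger parallel gripper is mounted at the origin on the work surface. World frame = base frame: x ahead of the robot, y to its left, z up, the work surface at z = 0. Lengths are in m, angles in rad, forces in N, time in s.
With the tool pointing down it reaches from about 0.25 to 0.775 m from the base axis. Payload 8.9 kg.
Tool frame: the origin (TCP) lies at the very end of the fingers, on their centre line; the grasp point (between the pads) lies manip.hold_point_z behind it (manip.hold_point_z is the distance from the TCP to the grasp point, in m); z points along the fingers, y is the line along which they close (so a half turn about z gives the same grasp; the last joint's range is limited). The gripper opens to 85 mm and grips with 20 to 120 N. Pads are 22 mm wide; open, the fingers measure 114 mm over their backs; the gripper's body (76 mm by 85 mm) begins 54 mm behind the grasp point. The pads swing forward as they close: fully open they stand 13 mm farther back than shut.
Start: joints at [-1.307, 0.291, -0.153, 1.127, 0, 1.431], TCP at [0.206, -0.483, 0.231] pointing down, gripper open.
Joint ranges: [-2.52, 2.52], [-0.91, 1.74], [-1.3, 1.37], [-1.96, 2.02], [-1.52, 1.47], [-3.14, 3.14]. Speed limits (rad/s): [2.22, 2.22, 2.79, 3.14, 3.14, 3.14].

INTERFACE

Orientations are given as a rotation vector (axis times angle).
In Python, from rig import get_state, optics, manip gives the robot as it stands.
- The arm moves only by the shell command python3 -m crank 'ROWS'. ROWS is a JSON object of lists of equal length, an entry for each row: "travel": the shift along the tool's x, y, z in m, a list of three; "turn": the turn, a rotation vector about the tool's x, y, z in degrees, a list of three; "fingers": the opening, from -1 (shut) to 1 (fully open). In form: {"travel": [[x, y, z], ...], "turn": [[wx, wy, wz], ...], "fingers": [fingers, ...]}. A call has 1 to 8 rows; each row is the pose to reach, as a shift and turn from the pose commanded when the call began, along the tool's axes at that moment; what a row does not reach only later rows make up. A row lasts 1/10 s, in which the tool goes at most 50 mm and 8.59 degrees, less where a joint would pass 70% of its speed; a pose out of reach is approached as far as the arm can. A call with a gripper value outside its range is refused whole. The fingers move at their own pace and stop on an object; the grip force is fixed at half the most. Time passes only in rows, so rows that repeat a pose let the fingers close. It gives the time, the measured TCP pose, the force, the opening and the grip force at its end, in the units of the state.
- get_state(): the state, without advancing time (a new reading comes with each control period).
- optics.read_camera(name): name is "side" or "top" or "wrist"; returns (picture, depth): 420x560x3 uint8, blue, green, red; 420x560 float32, m along the optical axis (not along the pixel's ray), 0 where there is no reading.
- optics.get_calibration(name): a dict with "fx", "fy", "cx", "cy" (pixels), "pose" (4x4, takes a point from camera to world coordinates). Camera axes: x right, y up, looking along -z (the intrinsics and any distortion apply to the point x, -y, -z); pixel columns grow to the right and rows downward; lengths in m; the calibration is good to about 2 mm. A picture is of the moment at which its call begins: read the wrist's pose just before it. get_calibration takes no time and is no camera call; for the wrist camera it gives the pose at the moment of the call.
- manip.sign_off(): hands the job in; it is judged then, once.
The state is a dict: "time": time; "joint_positions": joint angles; "qd": joint speeds; "effort": joint torques, N m; "tool_pos": TCP position; "eef_rot": TCP orientation; "ft_force": force on the tool from outside, world axes, zero at the start; "wrist_torque": the same for the moment, N m; "width": finger opening in m; "grasp_force": force on a finger pad.
Only numpy, scipy, OpenCV 4.12 (cv2) and the standard library are available. Lean on these libraries where they do the work, as an engineer would, in place of code of your own. Each camera call takes 0.05 s, during which the arm holds its last target. There are 200 camera calls.

TASK

On the bench stands a three-footed work support whose inner leg is lifted by a spring because its lock lever is open. Grip the leg, push it down until the dark ring around it is level with the top face of the black lock ring and, holding it there, swing the lock lever clockwise (seen from above) all the way home against its stop, so that the leg is locked at its mark. Finish still gripping the leg, with the lever home and the ring at the mark; leave the tape roll and the brush where they lie.

Things in the scene. Friction and masses are not known exactly. Their poses are not given: they have to be found in the camera images.
- stand: The work support, heavy and firm on the bench (it does not shift): cast dark base of three feet (reaching 120 mm from the axis, 25 mm high), outer aluminium tube 38 mm across, black clamp collar 52 mm across up to 151 mm above the bench, and on it the turning black lock ring, 54 mm across, whose flat top face is 170 mm above the bench. Origin: on the bench, on the vertical axis of the leg; z up; x is the direction in which the lock lever points when it is home.
- leg (a joint): Height (m) of the dark ring mark above the top face of the lock ring: 0 = level, the wanted length; positive = leg too high. At the start 0.037 to 0.053, held up by an inner spring; it slides vertically. Pushing it down to the mark takes about 7 N; unlocked and let go at the mark it springs up some 35 mm. Lower stop at -0.03, upper at 0.06.
- inner_tube: The sliding inner leg: upright round aluminium tube 28 mm across with a flat rubber top, standing in the centre of the lock ring. Origin: on its axis at the dark ring mark (a black band 3 mm wide, this point at its middle), 55 mm below its top. Apart from sliding, it turns freely about its axis while the lock is open, so a hand that grips it can turn together with it.
- leg_top (a point): Centre of the flat top of the inner leg, 55 mm above the ring mark; 225 mm above the bench when the mark is level with the lock ring. Nothing stands above it.
- lever (a joint): Angle (rad) of the lock lever about the axis of the leg: 0 = home against its stop (locked), larger = opened anticlockwise seen from above, 1.0 the farthest. At the start 0.70 to 0.95. It stays where it is left; about 0.12 N m turns it, somewhat more over the last 0.3 rad, where an inner brake shoe comes to press on the leg (which then also resists turning and sliding). Seen from above the lever points in the direction of the stand's x axis turned anticlockwise by this angle.
- lever_tip (a point): Top of the outer end of the lock lever. The lever is an upright aluminium wing, 8 mm thick (15 mm round end post), that stands out radially from 19 mm to 80 mm from the leg's axis and rises 28 mm above the top face of the lock ring (30 mm at the end post, this point, 72 mm from the axis). So fingers that grip the leg with their tips about 10 mm above the lock ring stand beside the wing, and sweep it round when the gripping hand turns about the leg.
- tape_center (a point): Bystander: roll of paper tape lying flat, 100 mm across, 24 mm high; this point at its centre, half-way up.
- brush_mid (a point): Bystander: brush, 190 mm long, lying flat; this point near the middle of its length.
- stick_bin: Bystander, fixed: grey open-fronted picking bin 210 x 130 x 110 mm high with wooden strips in it; origin under its centre.

How it is judged:
On the way, in this order (a step that is already met when the one before it is completed fails the run):
1. the leg is gripped and held down at its mark, the lever still open (value of joint leg between -0.005 and 0.005 m and value of joint lever above 0.5 rad and contact force between the fingers and inner_tube above 2 N), for 0.2 s.
2. the lever is home while the leg is held at its mark (value of joint lever below 0.08 rad and value of joint leg between -0.004 and 0.004 m and contact force between the fingers and inner_tube above 2 N), for 0.2 s.
At the end, for the whole second after the job is handed in: The lock lever is home (within 0.08 rad of its stop), the leg's ring mark is level with the top face of the lock ring within 4 mm, and the gripper still grips the leg (more than 2 N, its grasp point within 20 mm of the leg's axis); tape roll and brush are within 20 mm of where they lay (all of step 2 and horizontal distance between the grasp point and leg_top below 0.02 m and distance of each of tape_center, brush_mid from where it was at the start of the episode below 0.02 m); the arm keeps its last pose, push and grip.
It fails at once if the lever is swung home while the leg stands more than 6 mm off its mark (value of joint lever below 0.4 rad and (value of joint leg above 0.006 m or value of joint leg below -0.006 m)).
It fails at once if the leg is let go while the lever is being swung home (value of joint lever between 0.15 and 0.4 rad and contact force between the fingers and inner_tube below 0.2 N).
It fails at once if the tape roll or the brush is knocked away (distance of any of tape_center, brush_mid from where it was at the start of the episode above 0.03 m).
It also fails if it takes over 42 s, if anything falls off the work surface, if the arm or the gripper's body presses on something with over 40 N, if the wrist force passes 120 N, or if a joint passes its speed limit or range.

## Working session

There is one attempt and no reset: what is moved stays moved. The work goes in short steps, Python scripts to look and compute and a shell command to move; the robot and the scene stay as the last step left them, time stands still between calls to the robot, and variables do not carry over. Pictures are saved under pics/ and viewed, at most 10 in all, crops included, and the job is handed in when it is done.

```bash
mkdir -p pics; ls
cat > h.py <<'E'
import numpy as np, cv2
from rig import get_state, optics, manip
from scipy.spatial.transform import Rotation as R
def cloud(name):
    c=optics.get_calibration(name); im,d=optics.read_camera(name)
    v,u=np.mgrid[:d.shape[0],:d.shape[1]]
    P=np.stack([(u-c['cx'])/c['fx']*d,-(v-c['cy'])/c['fy']*d,-d],-1)
    W=P@c['pose'][:3,:3].T+c['pose'][:3,3]
    W[d==0]=np.nan
    return im,d,W
E
python3 - <<'E'
from h import *
s=get_state(); print(s, manip.hold_point_z)
ims=[]
for n in('top','side'):
    im,d,W=cloud(n); cv2.imwrite(f'pics/{n}0.png',im); c=optics.get_calibration(n); print(n,c)
    np.savez(f'{n}0.npz',im=im,d=d,W=W)
E
```

```text
pics
{'time': 0.0, 'joint_positions': array([-1.30728332e+00,  2.91260518e-01, -1.54134740e-01,  1.12669676e+00,
        3.10566510e-06,  1.43150874e+00]), 'qd': array([ 8.76551713e-04,  9.52523845e-04, -7.26301331e-05, -1.04493215e-03,
        2.85187268e-04,  1.69994959e-03]), 'effort': array([-1.45678940e-03, -5.37142861e+01,  3.31370652e+01,  1.58774742e-02,
       -4.91505361e-04, -9.32511455e-06]), 'tool_pos': array([ 0.20569258, -0.48254836,  0.23073943]), 'eef_rot': array([-3.07682572e+00, -6.28190237e-01,  1.21415261e-04]), 'ft_force': array([0.59997186, 0.57149325, 0.15243416]), 'wrist_torque': array([ 0.05032805, -0.00667355, -0.0291874 ]), 'grasp_force': 0.0, 'width': 0.08534963406588458} 0.0187
top {'fx': 459.23053197369967, 'fy': 459.23053197369967, 'cx': 279.76015711829695, 'cy': 209.05270578811871, 'pose': array([[-0.01151358,  0.98695775, -0.16056723,  0.32745159],
       [-0.99992129, -0.01216471, -0.0030727 , -0.02286326],
       [-0.00498588,  0.16051921,  0.98702012,  1.30016835],
       [ 0.        ,  0.        ,  0.        ,  1.        ]])}
side {'fx': 469.4855045206361, 'fy': 469.4855045206361, 'cx': 271.21071424513235, 'cy': 216.16188281958145, 'pose': array([[-0.93242917,  0.2419363 , -0.26840764,  0.17610017],
       [-0.36104728, -0.65429822,  0.66448379,  0.76861643],
       [-0.01485589,  0.71649192,  0.69743719,  0.94231121],
       [ 0.        ,  0.        ,  0.        ,  1.        ]])}
```

View pics/top0.png

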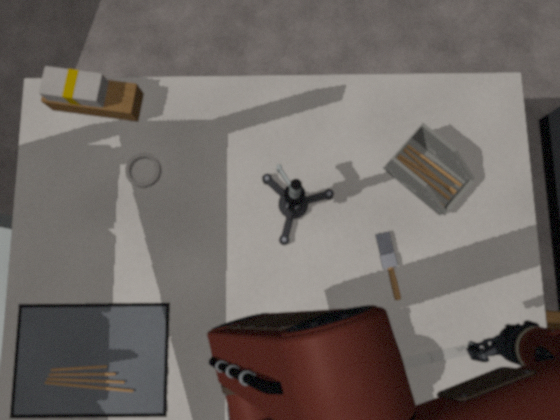

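View pics/side0.png

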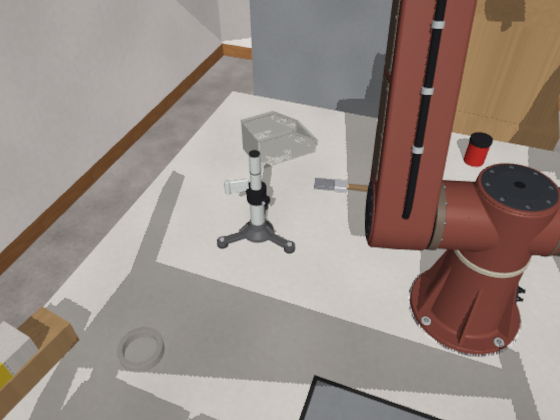

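The top view shows the stand at about (293,203), leg top (296,185), lever tip about (280,170). The side view shows the leg top at (254,155), ring mark near (255,172) and lever end (228,187). The brush is at (390,265) and the tape at (144,170) in the top view.

```bash
python3 - <<'E'
from h import *
for n,(x0,x1,y0,y1) in dict(top=(255,345,150,250),side=(210,305,140,260)).items():
    z=np.load(f'{n}0.npz'); im=z['im'];W=z['W']
    cv2.imwrite(f'pics/{n}c.png',cv2.resize(im[y0:y1,x0:x1],None,fx=5,fy=5,interpolation=cv2.INTER_CUBIC))
    P=W[y0:y1,x0:x1].reshape(-1,3)
    for a,b in((.15,.178),(.18,.21),(.235,.3)):
        m=(P[:,2]>a)&(P[:,2]<b)&(np.hypot(P[:,0]-np.nanmedian(P[:,0]),P[:,1]-np.nanmedian(P[:,1]))<.2);Q=P[m]
        print(n,a,len(Q),Q.mean(0).round(4),Q.min(0).round(3),Q.max(0).round(3))
E
python3 - <<'E'
import cv2,numpy as np
a=cv2.imread('pics/topc.png');b=cv2.imread('pics/sidec.png')
a=cv2.resize(a,(400,int(a.shape[0]*400/a.shape[1])));b=cv2.resize(b,(400,int(b.shape[0]*400/b.shape[1])))
h=min(a.shape[0],b.shape[0]);cv2.imwrite('pics/both.png',np.hstack([a[:h],b[:h]]))
E
```

```text
top 0.15 226 [ 0.5459 -0.0526  0.169 ] [ 0.519 -0.081  0.151] [ 0.609 -0.011  0.178]
top 0.18 125 [ 0.5838 -0.0323  0.1954] [ 0.537 -0.067  0.18 ] [ 0.617 -0.011  0.21 ]
top 0.235 148 [ 0.5486 -0.0554  0.269 ] [ 0.537 -0.069  0.235] [ 0.564 -0.042  0.278]
side 0.15 361 [ 0.5583 -0.0379  0.1663] [ 0.522 -0.081  0.151] [ 0.617 -0.009  0.178]
side 0.18 272 [ 0.5728 -0.0344  0.192 ] [ 0.535 -0.062  0.18 ] [ 0.617 -0.008  0.21 ]
side 0.235 206 [ 0.5461 -0.0493  0.2596] [ 0.535 -0.073  0.235] [ 0.561 -0.038  0.275]
```

View pics/both.png

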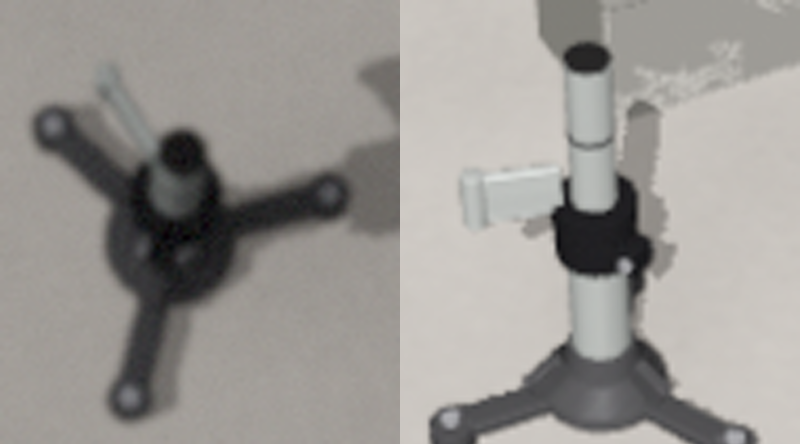

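The crops show the leg with its thin mark ring well above the lock ring, and the lever pointing at about +35° in world yaw. Next I'll fit the axis and the lever angle.

Run:
```python
from h import *
from scipy.optimize import least_squares
A=[]
for n,(x0,x1,y0,y1) in dict(top=(255,345,150,250),side=(210,305,140,260)).items():
    z=np.load(f'{n}0.npz'); W=z['W'];P=W[y0:y1,x0:x1].reshape(-1,3);P=P[~np.isnan(P[:,0])]
    zt=np.percentile(P[:,2],[99,99.8]); T=P[P[:,2]>zt[1]-.007]
    c,r=cv2.minEnclosingCircle(T[:,:2].astype(np.float32)); print(n,'top z',zt,np.median(T[:,2]),'cap',c,r,T[:,:2].mean(0),len(T))
    # tube surface fit r=14mm
    S=P[(P[:,2]>.205)&(P[:,2]<.255)&(np.hypot(*(P[:,:2]-T[:,:2].mean(0)).T)<.03)]
    f=least_squares(lambda p:np.hypot(S[:,0]-p[0],S[:,1]-p[1])-.014,T[:,:2].mean(0),loss='soft_l1',f_scale=.002); print(' tube',f.x,len(S))
    rt=P[(abs(P[:,2]-.17)<.004)&(np.hypot(*(P[:,:2]-f.x).T)<.028)];print(' lockring',np.median(rt[:,2]),len(rt))
    L=P[(P[:,2]>.183)&(P[:,2]<.203)&(np.hypot(*(P[:,:2]-f.x).T)>.03)&(np.hypot(*(P[:,:2]-f.x).T)<.085)]
    d=L[:,:2]-f.x; print(' lever ang',np.degrees(np.median(np.arctan2(d[:,1],d[:,0]))),np.hypot(*d.T).max())
    for a in range(3): pass
    F=P[(P[:,2]>.008)&(P[:,2]<.03)];d=F[:,:2]-f.x;q=np.hypot(*d.T);m=(q>.095)&(q<.122);an=np.degrees(np.arctan2(d[m,1],d[m,0]));
    h,e=np.histogram(an,36,(-180,180));print(' feet',[(e[i],h[i]) for i in range(36) if h[i]])
Rm=R.from_rotvec(get_state()['eef_rot']).as_matrix();print(Rm.round(3)); print(np.degrees(np.arctan2(Rm[1,1],Rm[0,1])))
```

```text
top top z [0.2724949  0.27572594] 0.2737238063029681 cap (0.5505975484848022, -0.0557330921292305) 0.013716382905840874 [ 0.55081833 -0.05583617] 115
 tube [ 0.55168587 -0.05576541] 48
 lockring 0.16981653892530824 170
 lever ang 33.55614771068843 0.07712389922400081
 feet [(np.float64(-90.0), np.int64(17)), (np.float64(-80.0), np.int64(52)), (np.float64(-70.0), np.int64(9)), (np.float64(30.0), np.int64(9)), (np.float64(40.0), np.int64(50)), (np.float64(50.0), np.int64(15)), (np.float64(150.0), np.int64(12)), (np.float64(160.0), np.int64(58)), (np.float64(170.0), np.int64(11))]
side top z [0.25938022 0.27300794] 0.27201483054980474 cap (0.5495994687080383, -0.05663652718067169) 0.016767701134085655 [ 0.54749389 -0.0532976 ] 86
 tube [ 0.54954244 -0.05634451] 181
 lockring 0.1683309656041833 118
 lever ang 35.184763622503965 0.07946526995110247
 feet [(np.float64(-90.0), np.int64(2)), (np.float64(30.0), np.int64(4)), (np.float64(40.0), np.int64(50)), (np.float64(50.0), np.int64(27)), (np.float64(150.0), np.int64(25)), (np.float64(160.0), np.int64(54)), (np.float64(170.0), np.int64(7))]
[[ 0.92   0.392 -0.   ]
 [ 0.392 -0.92   0.001]
 [ 0.    -0.001 -1.   ]]
-66.92302782574728
```

```bash
python3 -m crank '{"travel":[[0,0,-0.045],[0,0,-0.09],[0.04,-0.02,-0.1],[0.08,-0.04,-0.1],[0.12,-0.06,-0.1],[0.16,-0.085,-0.1],[0.2,-0.105,-0.1],[0.24,-0.128,-0.1]],"turn":[[0,0,-8.5],[0,0,-17],[0,0,-25.5],[0,0,-34],[0,0,-42.5],[0,0,-51],[0,0,-59.5],[0,0,-68]],"fingers":[1,1,1,1,1,1,1,1]}'
cat > go.py <<'E'
from h import *
import sys
s=get_state(); Rm=R.from_rotvec(s['eef_rot']).as_matrix(); tgt=np.array([float(a) for a in sys.argv[1:4]])
print('t',s['time'],'pos',s['tool_pos'].round(4),'xyaw',np.degrees(np.arctan2(Rm[1,0],Rm[0,0])).round(2),'z',Rm[:,2].round(4))
print('tool shift',(Rm.T@(tgt-s['tool_pos'])).round(4),'j',s['joint_positions'].round(3),s['ft_force'].round(2),s['width'],s['grasp_force'])
E
python3 go.py 0.55 -0.056 0.33
```

```text
time: 0.9
tool_pos: [0.3772, -0.2696, 0.3311]
eef_rot: [-2.194, -2.249, -0.0]
ft_force: [0.8, -0.4, -0.7]
width: 0.0853
grasp_force: 0.0
t 0.9 pos [ 0.3772 -0.2696  0.3311] xyaw 91.41 z [-1.e-04  1.e-04 -1.e+00]
tool shift [0.2093 0.178  0.0011] j [-0.778  0.136 -0.091  1.344  0.     0.768] [ 0.85 -0.37 -0.69] 0.0853014079753747 0.0
```

```bash
python3 -m crank '{"travel":[[0.03,0.025,0],[0.06,0.05,0],[0.09,0.075,0],[0.12,0.1,0],[0.15,0.126,0],[0.18,0.152,0],[0.2,0.17,0],[0.209,0.178,0]],"turn":[[0,0,-8.5],[0,0,-17],[0,0,-25.5],[0,0,-34],[0,0,-42.5],[0,0,-51],[0,0,-59.5],[0,0,-68]],"fingers":[1,1,1,1,1,1,1,1]}'
python3 -m crank '{"travel":[[0,0,0],[0,0,0],[0,0,0]],"turn":[[0,0,-8],[0,0,-15.6],[0,0,-15.6]],"fingers":[1,1,1]}'
python3 go.py 0.55 -0.056 0.228
python3 - <<'E'
from h import *
im,d,W=cloud('wrist');cv2.imwrite('pics/w1.png',im)
m=np.nan_to_num((W[...,2]>.262)&(W[...,2]<.282)&(np.hypot(W[...,0]-.55,W[...,1]+.056)<.03));print(m.sum(),W[m].mean(0))
if m.sum(): print(cv2.minEnclosingCircle(W[m][:,:2].astype(np.float32)),np.median(W[m][:,2]))
E
```

```text
time: 1.7
tool_pos: [0.5515, -0.0567, 0.3306]
eef_rot: [-0.557, -3.091, -0.001]
ft_force: [-0.2, 0.2, 0.3]
width: 0.0855
grasp_force: 0.0
time: 2.0
tool_pos: [0.5503, -0.0586, 0.3309]
eef_rot: [-0.142, -3.137, -0.0]
ft_force: [0.2, 0.4, -1.4]
width: 0.0854
grasp_force: 0.0
t 2.0 pos [ 0.5503 -0.0586  0.3309] xyaw 174.81 z [-9.e-04  2.e-04 -1.e+00]
tool shift [0.0005 0.0026 0.1029] j [-0.238  0.317  0.143  1.397  0.    -0.148] [ 0.15  0.35 -1.36] 0.08537847201754752 0.0
1554 [ 0.55076201 -0.05612046  0.2732488 ]
((0.5526614785194397, -0.05614509806036949), 0.014041392132639885) 0.27409986204757086
```

View pics/w1.png

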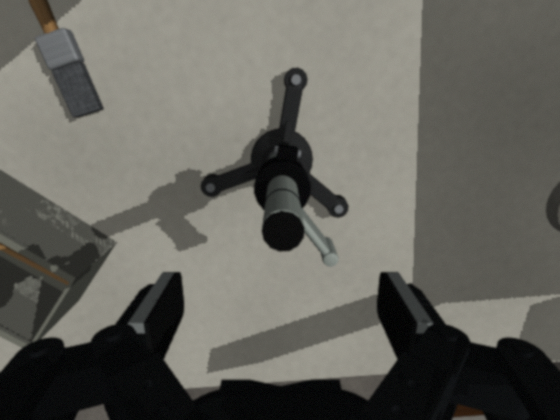

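The wrist view shows the leg top at (283,230), between the fingers. The lever points to (330,258), clear of the fingers. Next I descend and grip.

```bash
python3 -m crank '{"travel":[[0,0.0024,0.03],[-0.0005,0.0024,0.06],[-0.0005,0.0024,0.085],[-0.0005,0.0024,0.102],[-0.0005,0.0024,0.102],[-0.0005,0.0024,0.102]],"turn":[[0,0,0],[0,0,0],[0,0,0],[0,0,0],[0,0,0],[0,0,0]],"fingers":[1,1,1,1,1,1]}'
python3 go.py 0.551 -0.056 0.229
python3 -m crank '{"travel":[[0,0,0],[0,0,0],[0,0,0],[0,0,0],[0,0,0],[0,0,0],[0,0,0],[0,0,0]],"turn":[[0,0,0],[0,0,0],[0,0,0],[0,0,0],[0,0,0],[0,0,0],[0,0,0],[0,0,0]],"fingers":[-0.2,-1,-1,-1,-1,-1,-1,-1]}'
python3 go.py 0.551 -0.056 0.229
python3 - <<'E'
from h import *
im,d,W=cloud('side');cv2.imwrite('pics/s2.png',cv2.resize(im[130:250,200:320],(600,600),interpolation=cv2.INTER_CUBIC))
np.savez('side2.npz',im=im,W=W)
E
```

```text
time: 2.65
tool_pos: [0.5512, -0.0566, 0.2298]
eef_rot: [0.15, 3.138, 0.0]
ft_force: [-0.1, -0.3, -0.0]
width: 0.0856
grasp_force: 0.0
t 2.65 pos [ 0.5512 -0.0566  0.2298] xyaw 174.54 z [ 0.  0. -1.]
tool shift [0.0003 0.0006 0.0008] j [-0.234  0.347 -0.077  1.147  0.    -0.139] [-0.08 -0.35 -0.04] 0.08564305461278596 0.0
time: 3.45
tool_pos: [0.5513, -0.0568, 0.2294]
eef_rot: [0.146, 3.138, -0.001]
ft_force: [0.5, -3.3, -0.3]
width: 0.0269
grasp_force: 58.9
t 3.45 pos [ 0.5513 -0.0568  0.2294] xyaw 174.66 z [ 3.e-04 -6.e-04 -1.e+00]
tool shift [0.0004 0.0008 0.0004] j [-2.340e-01  3.470e-01 -7.800e-02  1.145e+00 -1.000e-03 -1.410e-01] [ 0.45 -3.33 -0.33] 0.026872831239869555 58.92467200756073
```

View pics/s2.png

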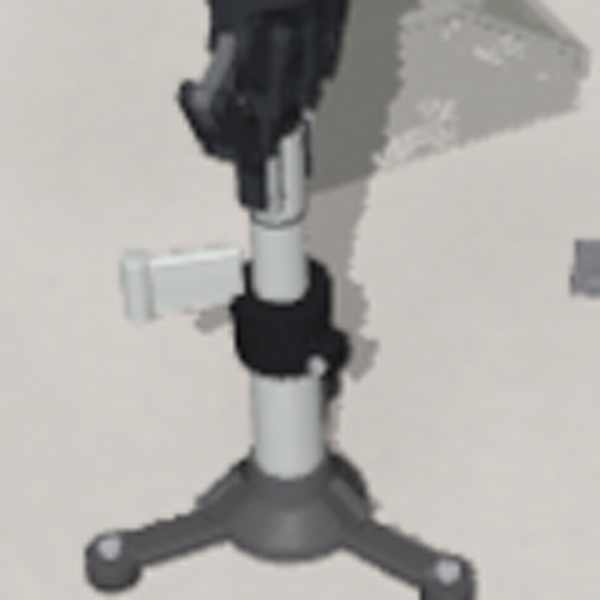

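The leg is gripped. The mark is at crop (280,222) and the lock-ring junction at crop (280,301). I'll work out the mark's height from that column.

```bash
cat > mk.py <<'E'
from h import *
import sys
ax=np.array([.551,-.0565]); c=optics.get_calibration('side'); p=c['pose']
n=p[:2,3]-ax; fp=ax+n/np.linalg.norm(n)*.014
def px(z):
    q=p[:3,:3].T@(np.array([*fp,z])-p[:3,3]); return c['cx']+c['fx']*q[0]/-q[2], c['cy']-c['fy']*q[1]/-q[2]
def profile(im):
    g=im.mean(2).astype(np.float32); zs=np.arange(.16,.235,.001); out=[]
    for z in zs:
        u,v=px(z); out.append(np.mean([cv2.remap(g,np.float32([[u+k]]),np.float32([[v]]),cv2.INTER_LINEAR)[0,0] for k in(-1,0,1)]))
    return zs,np.array(out)
if __name__=='__main__':
    im=np.load(sys.argv[1])['im'] if len(sys.argv)>1 else optics.read_camera('side')[0]
    print(px(.17),px(.22)); zs,o=profile(im)
    print([(int(round(z*1000)),int(b)) for z,b in zip(zs,o)])
E
python3 mk.py side2.npz; python3 mk.py side0.npz
```

```text
(np.float64(255.50557080540332), np.float64(189.25765323973923)) (np.float64(254.72107631551881), np.float64(173.71710867301928))
[(160, 34), (161, 33), (162, 33), (163, 33), (164, 33), (165, 50), (166, 69), (167, 89), (168, 108), (169, 131), (170, 153), (171, 171), (172, 176), (173, 181), (174, 186), (175, 187), (176, 187), (177, 187), (178, 187), (179, 187), (180, 187), (181, 187), (182, 187), (183, 187), (184, 187), (185, 187), (186, 187), (187, 187), (188, 187), (189, 187), (190, 187), (191, 187), (192, 187), (193, 187), (194, 187), (195, 187), (196, 187), (197, 187), (198, 188), (199, 188), (200, 188), (201, 188), (202, 188), (203, 188), (204, 188), (205, 188), (206, 187), (207, 187), (208, 187), (209, 187), (210, 187), (211, 187), (212, 187), (213, 184), (214, 167), (215, 149), (216, 132), (217, 136), (218, 141), (219, 145), (220, 151), (221, 158), (222, 166), (223, 164), (224, 160), (225, 156), (226, 151), (227, 146), (228, 141), (229, 137), (230, 136), (231, 134), (232, 132), (233, 130), (234, 127)]
(np.float64(255.50557080540332), np.float64(189.25765323973923)) (np.float64(
[... 245 characters left out ...]
84), (177, 184), (178, 184), (179, 184), (180, 184), (181, 184), (182, 184), (183, 184), (184, 184), (185, 184), (186, 184), (187, 184), (188, 184), (189, 184), (190, 184), (191, 184), (192, 184), (193, 184), (194, 184), (195, 184), (196, 184), (197, 184), (198, 184), (199, 184), (200, 184), (201, 184), (202, 184), (203, 184), (204, 184), (205, 184), (206, 184), (207, 184), (208, 184), (209, 184), (210, 184), (211, 184), (212, 184), (213, 181), (214, 168), (215, 154), (216, 140), (217, 137), (218, 133), (219, 129), (220, 141), (221, 155), (222, 169), (223, 175), (224, 178), (225, 182), (226, 183), (227, 183), (228, 183), (229, 184), (230, 183), (231, 183), (232, 183), (233, 183), (234, 183)]
```

```bash
python3 -m crank '{"travel":[[0,0,0.006],[0,-0.0004,0.014],[0,-0.0004,0.022],[0,-0.0004,0.03],[0,-0.0004,0.037],[0,-0.0004,0.043],[0,-0.0004,0.047],[0,-0.0004,0.049]],"turn":[[0,0,0],[0,0,0],[0,0,0],[0,0,0],[0,0,0],[0,0,0],[0,0,0],[0,0,0]],"fingers":[-1,-1,-1,-1,-1,-1,-1,-1]}'
python3 -m crank '{"travel":[[0,0,0],[0,0,0]],"turn":[[0,0,0],[0,0,0]],"fingers":[-1,-1]}'
python3 go.py 0.551 -0.0568 0.1804
python3 - <<'E'
from h import *
im,d,W=cloud('side');cv2.imwrite('pics/s3.png',cv2.resize(im[150:230,210:310],(800,640)[:2] and (750,600),interpolation=cv2.INTER_CUBIC))
np.savez('side3.npz',im=im,W=W)
E
python3 mk.py side3.npz
```

```text
time: 4.3
tool_pos: [0.5513, -0.0569, 0.1799]
eef_rot: [0.146, 3.138, 0.0]
ft_force: [-1.0, -1.9, 6.9]
width: 0.0268
grasp_force: 59.0
time: 4.5
tool_pos: [0.5513, -0.0569, 0.1801]
eef_rot: [0.146, 3.138, 0.0]
ft_force: [0.8, -3.4, 3.9]
width: 0.0265
grasp_force: 59.0
t 4.5 pos [ 0.5513 -0.0569  0.1801] xyaw 174.68 z [ 3.e-04  1.e-04 -1.e+00]
tool shift [ 0.0003  0.     -0.0003] j [-0.235  0.378 -0.165  1.027  0.    -0.142] [ 0.85 -3.42  3.89] 0.026517804717884633 59.04414653778076
(np.float64(255.50557080540332), np.float64(189.25765323973923)) (np.float64(254.72107631551881), np.float64(173.71710867301928))
[(160, 34), (161, 34), (162, 34), (163, 34), (164, 34), (165, 40), (166, 46), (167, 53), (168, 69), (169, 101), (170, 133), (171, 158), (172, 162), (173, 165), (174, 168), (175, 164), (176, 158), (177, 152), (178, 147), (179, 145), (180, 141), (181, 139), (182, 139), (183, 139), (184, 138), (185, 138), (186, 138), (187, 138), (188, 138), (189, 137), (190, 136), (191, 136), (192, 136), (193, 136), (194, 136), (195, 136), (196, 136), (197, 136), (198, 135), (199, 135), (200, 134), (201, 133), (202, 131), (203, 130), (204, 123), (205, 115), (206, 106), (207, 96), (208, 85), (209, 75), (210, 67), (211, 66), (212, 65), (213, 64), (214, 63), (215, 62), (216, 61), (217, 58), (218, 55), (219, 52), (220, 49), (221, 47), (222, 44), (223, 44), (224, 43), (225, 43), (226, 43), (227, 43), (228, 43), (229, 44), (230, 46), (231, 48), (232, 50), (233, 51), (234, 52)]
```

View pics/s3.png

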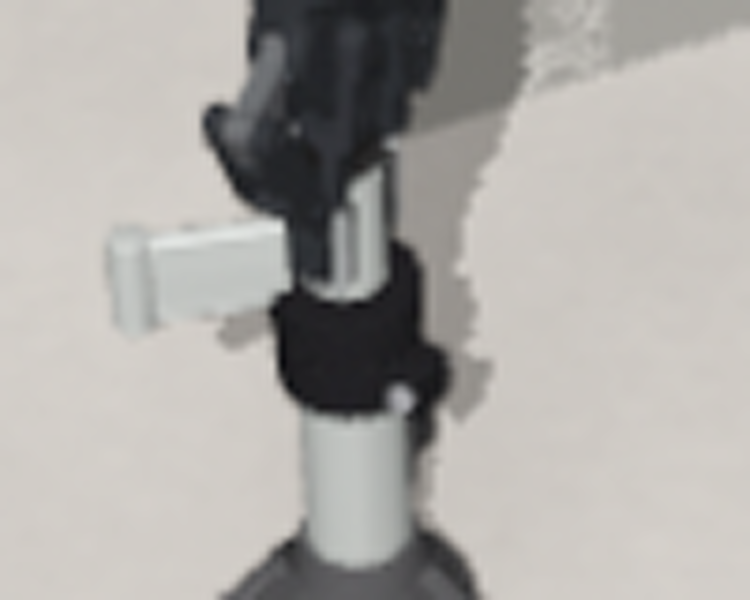

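The mark now sits at the lock ring's top face, with only its upper half visible at the junction (crop (345,292)). A finger stands beside the wing at (290,250). Now I swing clockwise.

```bash
python3 -m crank '{"travel":[[0,0,0],[0,0,0],[0,0,0],[0,0,0],[0,0,0],[0,0,0],[0,0,0],[0,0,0]],"turn":[[0,0,5],[0,0,10],[0,0,15],[0,0,20],[0,0,25],[0,0,30],[0,0,35],[0,0,40]],"fingers":[-1,-1,-1,-1,-1,-1,-1,-1]}'
python3 go.py 0.5513 -0.0569 0.1801; python3 -c "
from h import *;print(get_state()['wrist_torque'])
im,d,W=cloud('side');P=W[150:230,200:310].reshape(-1,3);d=P[:,:2]-[.551,-.0565];q=np.hypot(*d.T);m=(P[:,2]>.18)&(P[:,2]<.202)&(q>.055)&(q<.085);print(m.sum(),np.degrees(np.median(np.arctan2(d[m,1],d[m,0]))))"
```

```text
time: 5.35
tool_pos: [0.5515, -0.0563, 0.1803]
eef_rot: [1.214, 2.897, 0.002]
ft_force: [1.8, -0.2, 5.0]
width: 0.0267
grasp_force: 60.5
t 5.35 pos [ 0.5515 -0.0563  0.1803] xyaw 134.51 z [ 8.e-04  1.e-03 -1.e+00]
tool shift [-0.0003 -0.0005  0.0002] j [-2.340e-01  3.780e-01 -1.650e-01  1.027e+00  1.000e-03  5.600e-01] [ 1.79 -0.19  5.04] 0.026692455922354835 60.54639464506181
[-0.06498723 -0.45367635  0.18492684]
63 7.383836653312449
```

```bash
cat > chk.py <<'E'
from h import *
s=get_state();print('tau',s['wrist_torque'].round(3))
im,d,W=cloud('side');P=W[150:230,200:310].reshape(-1,3);d=P[:,:2]-[.551,-.0565];q=np.hypot(*d.T);m=(P[:,2]>.18)&(P[:,2]<.202)&(q>.055)&(q<.085);print(m.sum(),'lever',np.degrees(np.median(np.arctan2(d[m,1],d[m,0]))))
np.savez('last.npz',im=im)
E
python3 -m crank '{"travel":[[0,0,0],[0,0,0],[0,0,0],[0,0,0],[0,0,0],[0,0,0]],"turn":[[0,0,4],[0,0,8],[0,0,12],[0,0,16],[0,0,19],[0,0,19]],"fingers":[-1,-1,-1,-1,-1,-1]}'
python3 go.py 0.5513 -0.0566 0.1801; python3 chk.py
```

```text
time: 6.0
tool_pos: [0.5518, -0.0562, 0.1804]
eef_rot: [1.669, 2.661, 0.003]
ft_force: [4.2, 2.6, 2.4]
width: 0.0265
grasp_force: 61.4
t 6.0 pos [ 0.5518 -0.0562  0.1804] xyaw 115.79 z [ 0.0014  0.0011 -1.    ]
tool shift [-0.0002 -0.0006  0.0003] j [-2.340e-01  3.780e-01 -1.640e-01  1.027e+00  1.000e-03  8.870e-01] [4.2  2.6  2.41] 0.02654543125892301 61.43651936436072
tau [ 0.295 -1.25   0.401]
37 lever -10.654170694201106
```

```bash
for i in 1; do python3 -m crank '{"travel":[[0,0,0],[0,0,0],[0,0,0]],"turn":[[0,0,2],[0,0,4],[0,0,4]],"fingers":[-1,-1,-1]}' >/dev/null; python3 go.py 0.5513 -0.0566 0.1801; python3 chk.py; done
python3 -m crank '{"travel":[[0,0,0],[0,0,0]],"turn":[[0,0,2],[0,0,2]],"fingers":[-1,-1]}' >/dev/null; python3 go.py 0.5513 -0.0566 0.1801; python3 chk.py
```

```text
t 6.35 pos [ 0.5515 -0.0556  0.1804] xyaw 111.85 z [ 0.001   0.0025 -1.    ]
tool shift [-0.0009 -0.0006  0.0003] j [-0.234  0.378 -0.165  1.028  0.003  0.956] [3.89 6.65 5.21] 0.026788865275636894 67.3363578133285
tau [ 1.21  -0.978  0.62 ]
38 lever -10.828363632216613
t 6.6 pos [ 0.5516 -0.0553  0.1805] xyaw 109.89 z [ 0.0011  0.0029 -1.    ]
tool shift [-0.0011 -0.0007  0.0004] j [-0.234  0.378 -0.164  1.028  0.003  0.99 ] [3.93 7.86 4.6 ] 0.026995406752131842 70.62900654505938
tau [ 1.353 -0.995  0.863]
36 lever -10.945648585814924
```

```bash
python3 - <<'E'
from h import *
for n in('top','wrist'):
    im,d,W=cloud(n);d=W[...,:2]-[.551,-.0565];q=np.hypot(d[...,0],d[...,1]);m=np.nan_to_num((W[...,2]>.185)&(W[...,2]<.205)&(q>.055)&(q<.085)&(np.abs(np.arctan2(d[...,1],d[...,0]))<.6))
    print(n,m.sum(),np.degrees(np.median(np.arctan2(d[m][:,1],d[m][:,0]))) if m.any() else '')
    cv2.imwrite(f'pics/{n}9.png',im)
E
python3 mk.py last.npz | cut -c1-420
python3 -c "
import cv2,numpy as np
a=np.load('last.npz')['im'][150:230,210:310];a=cv2.resize(a,(500,400),interpolation=cv2.INTER_CUBIC);b=cv2.imread('pics/wrist9.png');b=cv2.resize(b,(300,225))
o=np.zeros((400,800,3),np.uint8);o[:,:500]=a;o[:225,500:]=b;cv2.imwrite('pics/f.png',o)"
```

```text
top 0 
wrist 35 -9.782529320407852
(np.float64(255.50557080540332), np.float64(189.25765323973923)) (np.float64(254.72107631551881), np.float64(173.71710867301928))
[(160, 35), (161, 35), (162, 34), (163, 34), (164, 34), (165, 34), (166, 34), (167, 34), (168, 50), (169, 92), (170, 134), (171, 168), (172, 175), (173, 183), (174, 189), (175, 191), (176, 191), (177, 191), (178, 191), (179, 191), (180, 191), (181, 191), (182, 191), (183, 191), (184, 191), (185, 191), (186, 191), (187, 191), (188, 191), (189, 191), (190, 191), (191, 191), (192, 191), (193, 191), (194, 191), (195, 191
```

View pics/f.png

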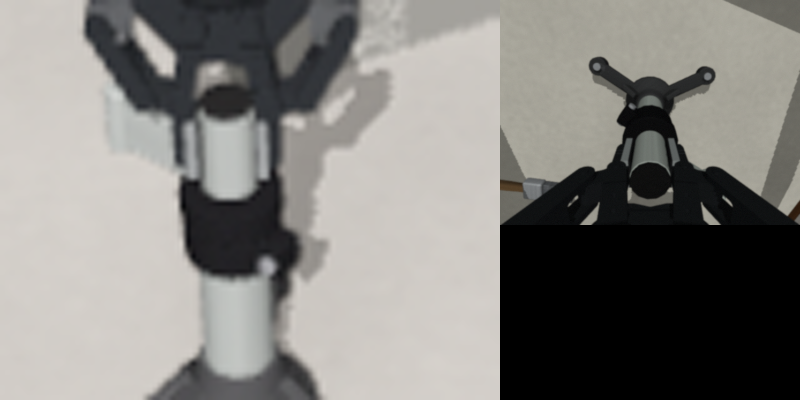

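The ring is level at the junction (crop (235,200)), and the leg is still held between both pads. I'll press a little further to confirm the lever is on its stop.

```bash
python3 -m crank '{"travel":[[0,0,0],[0,0,0],[0,0,0]],"turn":[[0,0,2],[0,0,4],[0,0,4]],"fingers":[-1,-1,-1]}' >/dev/null; python3 go.py 0.5513 -0.0566 0.1801; python3 chk.py; python3 mk.py last.npz | cut -c90-250
python3 - <<'E'
from h import *
# lever face line: same robust estimate on start and now, 4 mm face offset removed
im,d,W=cloud('side')
for n,X in(('start',np.load('side0.npz')['W']),('now',W)):
    P=X[150:230,200:310].reshape(-1,3);e=P[:,:2]-[.551,-.0565];q=np.hypot(*e.T);a=np.degrees(np.arctan2(e[:,1],e[:,0]))
    m=(P[:,2]>.178)&(P[:,2]<.194)&(q>.04)&(q<.085)&(abs(a)<70)
    c=a[m]-np.degrees(np.arcsin(np.where(q[m]>.064,.0065,.004)/q[m]));print(n,m.sum(),np.percentile(c,[25,50,75]).round(1))
E
```

```text
t 7.05 pos [ 0.5517 -0.0544  0.1805] xyaw 105.93 z [ 0.0014  0.0047 -1.    ]
tool shift [-0.002  -0.001   0.0004] j [-0.233  0.378 -0.165  1.028  0.005  1.06 ] [ 4.21 10.69  6.36] 0.02659580972949969 73.30824371427298
tau [ 2.396 -0.966  1.161]
41 lever -11.129017994695332
551881), np.float64(173.71710867301928))
(168, 51), (169, 92), (170, 134), (171, 168), (172, 175), (173, 182), (174, 189), (175, 191), (176, 191), (177, 191), (178, 191), (179, 191), (180, 191), (181, 1
start 84 [30.9 32.2 33.9]
now 52 [-16.1 -15.5 -14.5]
```

```bash
python3 -m crank '{"travel":[[0,0,0],[0,0,0],[0,0,0],[0,0,0]],"turn":[[0,0,0],[0,0,0],[0,0,0],[0,0,0]],"fingers":[-1,-1,-1,-1]}'; python3 -c "
from rig import manip;print(manip.sign_off())"
```

```text
time: 7.55
tool_pos: [0.5516, -0.0544, 0.1805]
eef_rot: [-1.89, -2.508, -0.007]
ft_force: [5.5, 10.4, 6.1]
width: 0.027
grasp_force: 73.2
the job is handed in; nothing more can be done
None
```

I handed the job in at 7.55 s with the leg still gripped at about 73 N, the ring mark level with the lock ring to within about 1 mm by the side camera, and the lever no longer moving as I pushed harder, so I take it to be home; the hand-in returned no verdict, and I kept clear of the tape roll and brush but did not re-measure them.

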